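# Line up the copper vases by height

### The job

Stand the four copper vases upright on the row of four black stands in order of height, one centred on each stand: the shortest next to the white bowl, rising to the tallest next to the lime-green tape roll. Set each vase down gently, without dropping it or tipping any over, and leave the bowl and the tape roll where they are.

Things in the scene. Friction and masses are not known exactly. Their poses are not given: they have to be found in the camera images.
- vase_short: smallest of four loose round copper vases with brass rings and dark bands: 60 mm high, foot 27 mm across, widest across its upright cylindrical belly, 36 mm in diameter, whose middle is 36 mm above the foot (belly from 29 to 43 mm; grip there); the mouth is 24 mm across. Starts upright on the bench. Origin: centre of the underside; z up along its axis.
- vase_medium: second smallest of four loose round copper vases with brass rings and dark bands: 78 mm high, foot 33 mm across, widest across its upright cylindrical belly, 44 mm in diameter, whose middle is 47 mm above the foot (belly from 37 to 56 mm; grip there); the mouth is 30 mm across. Starts upright on the bench. Origin: centre of the underside; z up along its axis.
- vase_tall: second largest of four loose round copper vases with brass rings and dark bands: 96 mm high, foot 39 mm across, widest across its upright cylindrical belly, 52 mm in diameter, whose middle is 58 mm above the foot (belly from 46 to 69 mm; grip there); the mouth is 35 mm across. Starts upright on the bench. Origin: centre of the underside; z up along its axis.
- vase_tallest: largest of four loose round copper vases with brass rings and dark bands: 114 mm high, foot 45 mm across, widest across its upright cylindrical belly, 60 mm in diameter, whose middle is 68 mm above the foot (belly from 55 to 82 mm; grip there); the mouth is 41 mm across. Starts upright on the bench. Origin: centre of the underside; z up along its axis.
- stand_1: round black stand with a grey centre, first from the robot's left (+y) of a row of four on a fixed pale wooden plank (plank 540 x 100 mm, 12 mm thick), stands about 88 mm apart. Fixed, 60 mm in diameter, 8 mm thick; origin: centre of its underside, on the plank; its top is 8 mm above the origin (20 mm above the bench). Its y axis runs along the row, x across it.
- stand_2: round black stand with a grey centre, second from the left of a row of four on a fixed pale wooden plank (plank 540 x 100 mm, 12 mm thick), stands about 88 mm apart. Fixed, 60 mm in diameter, 8 mm thick; origin: centre of its underside, on the plank; its top is 8 mm above the origin (20 mm above the bench). Its y axis runs along the row, x across it.
- stand_3: round black stand with a grey centre, third from the left of a row of four on a fixed pale wooden plank (plank 540 x 100 mm, 12 mm thick), stands about 88 mm apart. Fixed, 60 mm in diameter, 8 mm thick; origin: centre of its underside, on the plank; its top is 8 mm above the origin (20 mm above the bench). Its y axis runs along the row, x across it.
- stand_4: round black stand with a grey centre, fourth from the left (rightmost, -y) of a row of four on a fixed pale wooden plank (plank 540 x 100 mm, 12 mm thick), stands about 88 mm apart. Fixed, 60 mm in diameter, 8 mm thick; origin: centre of its underside, on the plank; its top is 8 mm above the origin (20 mm above the bench). Its y axis runs along the row, x across it.
- bowl: loose white ceramic bowl, 72 mm across, 26 mm high, on the plank at one end of the row of stands (either end), its centre about 86 mm from that of the end stand; origin: centre of its underside. It marks the short end; leave it where it is.
- roll: loose bright lime-green tape roll lying flat, 60 mm outside diameter, 44 mm hole, 24 mm high, on the plank at the other end of the row, its centre about 86 mm from that of the end stand; origin: centre of its underside. It marks the tall end; leave it where it is.
Mind the look-alikes: they are no part of the job. What is shaped like the vase_tall but purple is not meant.

How it is judged:
By the outcome, as a careful person would: the job done as asked, in the order asked, and still so for the second after the job is handed in, with the robot touching nothing.
It also fails if it takes over 112 s, if anything falls off the work surface, if the arm or the gripper's body presses on something with over 40 N, if the wrist force passes 120 N, or if a joint passes its speed limit or range.

### The arm

A 6-joint arm with a two-finger parallel gripper is mounted at the origin on the work surface. World frame = base frame: x ahead of the robot, y to its left, z up, the work surface at z = 0. Lengths are in m, angles in rad, forces in N, time in s.
With the tool pointing down it reaches from about 0.35 to 0.775 m from the base axis. Payload 5.5 kg.
Tool frame: the origin (TCP) lies between the finger pads; the fingertips stand 19 mm ahead of it and the grasp point (between the pads) is the TCP; z points along the fingers, y is the line along which they close (so a half turn about z gives the same grasp; the last joint's range is limited). The gripper opens to 85 mm and grips with 20 to 120 N. Pads are 22 mm wide; open, the fingers measure 114 mm over their backs; the gripper's body (76 mm by 85 mm) begins 54 mm behind the grasp point. The pads swing forward as they close: fully open they stand 13 mm farther back than shut.
Start: joints at [1.134, 0.313, 0.046, 1.304, 0, 1.431], TCP at [0.168, 0.55, 0.25] pointing down, gripper open.
Joint ranges: [-2.76, 2.76], [-0.86, 1.69], [-1.03, 1.26], [-2.2, 2.34], [-1.47, 1.5], [-3.14, 3.14]. Speed limits (rad/s): [2.57, 2.57, 3.14, 3.14, 3.14, 3.14].

### API

Orientations are given as a unit quaternion [w, x, y, z].
In Python, from workcell import env gives the robot as it stands.
- The arm moves only by the tool carry_out, never from a script. Its argument "increments" is a list that holds one entry, the list of rows, each a list of 6 numbers: the shift along the tool's x, y, z each as a share of 50 cm, from -1 to 1, then the turn, a rotation vector about the tool's x, y, z each as a share of 2 pi rad, from -1 to 1. In form: [[[x, y, z, ax, ay, az], ...]]. A call has 1 to 5 rows; each row is the pose to reach, as a shift and turn from the pose commanded when the call began, along the tool's axes at that moment, turning the shorter way round; what a row does not reach only later rows make up. A row lasts 1/8 s, in which the tool goes at most 62.5 mm and 10.7 degrees, less where a joint would pass 70% of its speed; a pose out of reach is approached as far as the arm can. A call with a number of a shift or a turn outside -1 to 1 is refused whole. A call with a gripper value outside its range is refused whole. "jaw" is the closure, from 0 (fully open) to 1 (shut), set as the call begins (left out, the last holds). The fingers move at their own pace and stop on an object; "squeeze" is the grip in N (left out, the last holds). Time passes only in rows, so rows that repeat a pose let the fingers close. It gives the time, the measured TCP pose, the force, the opening and the grip force at its end, in the units of the state.
- env.get_state(): the state, without advancing time (a new reading comes with each control period).
- env.read_camera(name): name is "side" or "top"; returns a dict with "frame" (400x640x3 uint8, blue, green, red), "z_map" (400x640 float32, m along the optical axis (not along the pixel's ray), 0 where there is no reading), "intrinsics" (3x3 intrinsics, pixels), "R" (3x3) and "t" (3): a world point X has camera coordinates R X + t. Camera axes: x right, y down, z forward; pixel columns grow to the right and rows downward; lengths in m; the calibration is good to about 2 mm. A picture is of the moment at which its call begins.
- env.hand_in(): hands the job in; it is judged then, once.
Trained networks look in the newest picture that a camera, given by its name, has taken for a name from the list of things; names that differ only in an ending like _2 or _b are one class to them, and where a whole thing is asked for, a point or a joint stands for the part that bears it (a point fixed in the world has none). Each returns a list of dicts, best first, with "score" (0 to 1); they miss things now and then, are a little off and sometimes report something else, mostly with a low value. They report only what shows in the picture. A call takes as long as a camera call. They do not tell look-alikes from the thing itself.
- env.find_in(camera, name): "position" ([x, y, z] in m, in world coordinates, good to about 4 mm: the middle of the surface that is visible of it).
The state is a dict: "clock": time; "joint_pos": joint angles; "qvel": joint speeds; "tau": joint torques, N m; "tcp_pos": TCP position; "orientation": TCP orientation; "wrist_force": force on the tool from outside, world axes, zero at the start; "ft_torque": the same for the moment, N m; "finger_gap": finger opening in m; "grip_force": force on a finger pad.
Only numpy, scipy, OpenCV 4.12 (cv2) and the standard library are available. Lean on these libraries where they do the work, as an engineer would, in place of code of your own. Each camera call takes 0.05 s, during which the arm holds its last target. There are 200 camera calls.

## Working session

There is one attempt and no reset: what is moved stays moved. The work goes in short steps, Python scripts to look and compute and a tool call to move; the robot and the scene stay as the last step left them, time stands still between calls to the robot, and variables do not carry over. Pictures are saved under pics/ and viewed, at most 14 in all, crops included, and the job is handed in when it is done.

Besides the shell and the picture viewer there is one more tool, called after "Request:" as name(argument=value, ...), one argument or row to a line, values as JSON. carry_out: Moves the arm, as the interface text tells. Its arguments: {"type":"object","properties":{"increments":{"type":"array","items":{"type":"array","items":{"type":"array","items":{"type":"number","minimum":-1,"maximum":1}}}},"jaw":{"type":"number"},"squeeze":{"type":"number"}},"required":["increments"]}

```bash
mkdir -p pics; python3 - <<'E'
from workcell import env
import cv2,numpy as np
for c in ("top","side"):
    d=env.read_camera(c); cv2.imwrite(f"pics/{c}0.png",d["frame"]); np.savez(f"{c}0.npz",**d)
    for n in ["vase_short","vase_medium","vase_tall","vase_tallest","stand_1","stand_2","stand_3","stand_4","bowl","roll"]:
        print(c,n,[(np.round(r["position"],3).tolist(),round(r["score"],2)) for r in env.find_in(c,n)][:5])
s=env.get_state();print(s)
E
```

```text
top vase_short [([0.46, -0.216, 0.046], 0.82)]
top vase_medium [([0.48, -0.066, 0.064], 0.75), ([0.6, 0.2, 0.034], 0.54)]
top vase_tall [([0.386, 0.282, 0.078], 0.82), ([0.471, 0.214, 0.078], 0.65), ([0.603, 0.202, 0.035], 0.25)]
top vase_tallest [([0.452, 0.066, 0.091], 0.59)]
top stand_1 [([0.604, 0.119, 0.022], 0.9), ([0.624, 0.03, 0.024], 0.89), ([0.656, -0.136, 0.021], 0.73), ([0.652, -0.053, 0.019], 0.69)]
top stand_2 [([0.604, 0.119, 0.022], 0.9), ([0.624, 0.03, 0.024], 0.89), ([0.656, -0.136, 0.021], 0.73), ([0.652, -0.053, 0.019], 0.69)]
top stand_3 [([0.604, 0.119, 0.022], 0.9), ([0.624, 0.03, 0.024], 0.89), ([0.656, -0.136, 0.021], 0.73), ([0.652, -0.053, 0.019], 0.69)]
top stand_4 [([0.604, 0.119, 0.022], 0.9), ([0.624, 0.03, 0.024], 0.89), ([0.656, -0.136, 0.021], 0.73), ([0.652, -0.053, 0.019], 0.69)]
top bowl [([0.683, -0.229, 0.03], 0.55)]
top roll [([0.598, 0.2, 0.035], 0.65)]
side vase_short [([0.459, -0.223, 0.044], 0.91), ([0.651, -0.057, 0.021], 0.39)]
side vase_medium [([0.477, -0.077, 0.059], 0.9), ([0.597, 0.195, 0.028], 0.73), ([0.626, 0.027, 0.021], 0.28)]
s
[... 779 characters left out ...]
]
side roll []
{'clock': 1.1, 'joint_pos': array([1.13443126e+00, 3.13190949e-01, 4.61007583e-02, 1.30360642e+00,
       4.49361769e-06, 1.43118936e+00]), 'qvel': array([ 0.00205149,  0.00126876,  0.00190721,  0.00030954, -0.00135618,
        0.00052236]), 'tau': array([-3.84816176e-04, -4.80486774e+01,  2.98813730e+01,  6.08689061e-04,
        2.89845843e-05,  1.52580647e-06]), 'tcp_pos': array([0.16816984, 0.54989638, 0.25032865]), 'orientation': array([1.20063536e-05, 1.47835189e-01, 9.89012009e-01, 4.84424676e-05]), 'wrist_force': array([0.23833109, 0.2121555 , 0.84591637]), 'ft_torque': array([-0.00361746, -0.00078894,  0.0177138 ]), 'grip_force': 0.0, 'finger_gap': 0.08534445810609212}
```

View pics/top0.png

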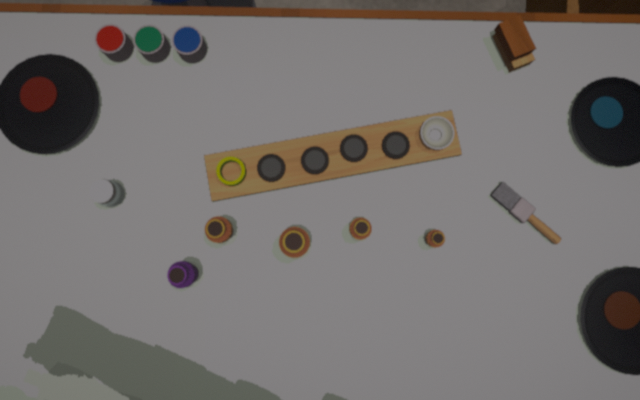

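View pics/side0.png

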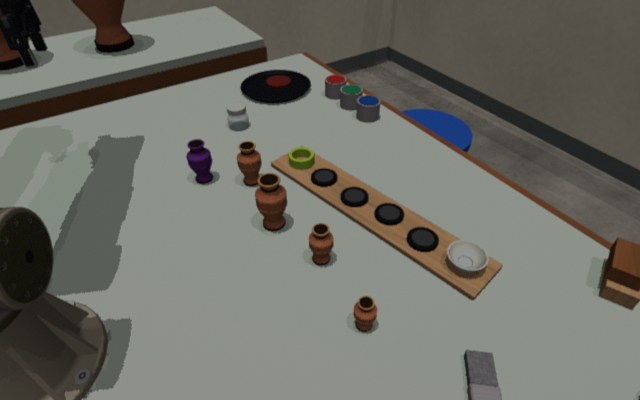

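The top view shows purple at (181,274), tall at (218,229), tallest at (294,242), medium at (360,228) and short at (435,238). The roll is at the left end of the row (231,171) and the bowl at the right (437,133), so tallest goes on stand_1 and short on stand_4. Next I'll refine the positions from depth.

```bash
cat >m.py <<'E'
import numpy as np,cv2
from scipy.optimize import least_squares
def cloud(d):
    z=d["z_map"];K=d["intrinsics"];v,u=np.indices(z.shape)
    P=np.stack([(u-K[0,2])*z/K[0,0],(v-K[1,2])*z/K[1,1],z],-1)
    X=(P-d["t"])@d["R"]; X[z<=0]=np.nan; return X
V={"short":(.46,-.22,.060,.018,.029,.043),"medium":(.48,-.07,.078,.022,.037,.056),"tall":(.471,.212,.096,.026,.046,.069),"tallest":(.45,.06,.114,.030,.055,.082)}
def fit(Q,r,c0):
    return least_squares(lambda c:np.hypot(*(Q-c).T)-r,c0,loss="soft_l1",f_scale=.001).x
def belly(X,c,r,lo,hi,z0=0):
    m=(np.hypot(X[...,0]-c[0],X[...,1]-c[1])<.045)&(X[...,2]>z0+lo)&(X[...,2]<z0+hi)
    Q=X[m][:,:2]; return (fit(Q,r,np.array(c)),len(Q)) if len(Q)>5 else (None,len(Q))
E
python3 - <<'E'
from m import *
for c in("top","side"):
    d=np.load(c+"0.npz");X=cloud(d);hsv=cv2.cvtColor(d["frame"],cv2.COLOR_BGR2HSV)
    print(c,"cam",np.round(-d["R"].T@d["t"],2),"bench z",np.nanmedian(X[...,2][(abs(X[...,0]-.4)<.05)&(abs(X[...,1]+.1)<.2)]))
    for n,(x,y,h,r,lo,hi) in V.items():
        near=np.hypot(X[...,0]-x,X[...,1]-y)<.045
        t=X[near&(X[...,2]>h-.006)]
        print(n,"belly",belly(X,(x,y),r,lo,hi),"rimmid",(t.min(0)+t.max(0))/2 if len(t) else None,len(t),"zmax",np.nanmax(X[near][:,2]))
    for x,y in [(.604,.119),(.624,.03),(.652,-.055),(.658,-.14)]:
        m=(np.hypot(X[...,0]-x,X[...,1]-y)<.045)&(hsv[...,2]<75)
        m=cv2.morphologyEx(m.astype(np.uint8),cv2.MORPH_OPEN,np.ones((3,3)))>0
        Q=X[m]
        cc,_=cv2.findContours(m.astype(np.uint8),0,1);k=max(cc,key=cv2.contourArea)
        (u,v),ax,_=cv2.fitEllipse(k)
        K=d["intrinsics"];C=-d["R"].T@d["t"];ray=d["R"].T@np.linalg.solve(K,[u,v,1]);p=C+ray*(.018-C[2])/ray[2]
        print("stand",np.round(Q.mean(0),4),np.round(p,4),ax,len(Q),np.median(Q[:,2]))
E
```

```text
top cam [0.42 0.03 1.07] bench z 0.0007532929001604755
short belly (array([ 0.46105912, -0.21606103]), 40) rimmid [ 0.46176344 -0.21602259  0.06142354] 130 zmax 0.0664216282988074
medium belly (array([ 0.47942623, -0.06166187]), 36) rimmid [ 0.47978959 -0.06155422  0.07945455] 194 zmax 0.08412883305324541
tall belly (array([0.47336278, 0.22077458]), 58) rimmid [0.47289481 0.22014354 0.09717473] 282 zmax 0.101813196305163
tallest belly (array([0.44983944, 0.06953689]), 42) rimmid [0.45019663 0.06944203 0.11575857] 385 zmax 0.12137542621545654
stand [0.6067 0.1229 0.0207] [0.6072 0.1231 0.018 ] (26.020793914794922, 26.612457275390625) 580 0.0206828354582724
stand [0.6237 0.0324 0.0207] [0.6243 0.0326 0.018 ] (25.92048454284668, 26.470500946044922) 576 0.02075913211579546
stand [ 0.6507 -0.0496  0.0208] [ 0.6512 -0.0499  0.018 ] (25.913711547851562, 26.27341651916504) 571 0.02092563959118682
stand [ 0.6585 -0.138   0.0206] [ 0.659  -0.1384  0.018 ] (26.155303955078125, 26.51275062561035) 581 0.020583204114671013
side cam [ 0.21 -0.49  0.59] bench z 0.0012629736804668909
short belly (arr
[... 265 characters left out ...]
79 , 0.21808381]), 199) rimmid [0.4737949  0.21733105 0.09575066] 154 zmax 0.10049207114040692
tallest belly (array([0.45018953, 0.06696614]), 331) rimmid [0.44937522 0.06655364 0.11347663] 279 zmax 0.11872970233214981
stand [0.6028 0.1147 0.0204] [0.6045 0.1171 0.018 ] (17.546117782592773, 25.579395294189453) 383 0.021051876491993422
stand [0.62   0.0246 0.0205] [0.6217 0.0268 0.018 ] (19.580425262451172, 27.45283317565918) 456 0.020993203069996302
stand [ 0.6473 -0.0567  0.0206] [ 0.6492 -0.0549  0.018 ] (21.123868942260742, 29.126510620117188) 518 0.021025276051473474
stand [ 0.6551 -0.1449  0.0206] [ 0.6571 -0.1436  0.018 ] (23.445106506347656, 32.01411437988281) 629 0.021039772384704027
```

Request:
carry_out(
  increments=[
    [[-0.12,-0.07,0,0,0,0.029],[-0.24,-0.14,0,0,0,0.058],[-0.36,-0.2,0,0,0,0.087],[-0.48,-0.27,0,0,0,0.116],[-0.55,-0.31,0,0,0,0.144]],
  ],
  jaw=0,
  squeeze=40,
)

```text
clock: 1.72
tcp_pos: [0.3848, 0.3221, 0.2506]
orientation: [0.0, 0.568, 0.823, 0.0]
wrist_force: [0.5, 0.9, 0.1]
finger_gap: 0.0854
grip_force: 0.0
```

```bash
cat >>m.py <<'E'
from scipy.spatial.transform import Rotation as Ro
YAW=0.196
def go(s,p,turn=True):
    "print shares for target world pos p with tool down, y axis at YAW"
    q=s["orientation"];R=Ro.from_quat([q[1],q[2],q[3],q[0]])
    y=np.array([np.cos(YAW),np.sin(YAW),0]);z=np.array([0,0,-1.]);T=np.stack([np.cross(y,z),y,z],1)
    d=R.inv().apply(np.array(p)-s["tcp_pos"])/.5
    t=(R.inv()*Ro.from_matrix(T)).as_rotvec()/(2*np.pi)
    return np.round(np.r_[d,t],4).tolist()
E
python3 - <<'E'
from m import *
from workcell import env
s=env.get_state();print(s["tcp_pos"],s["orientation"],s["joint_pos"],s["clock"]);print(go(s,(.461,-.2165,.2)))
E
```

```text
[0.38482219 0.3221042  0.25056201] [1.50635304e-04 5.67614795e-01 8.23294117e-01 4.68690133e-04] [ 5.36746249e-01  1.70639008e-01 -1.39203642e-01  1.25997609e+00
  1.17356033e-04  1.74395808e+00] 1.725
[-1.061, -0.2408, 0.1006, 0.0001, -0.0001, 0.0267]
```

Request:
carry_out(
  increments=[
    [[-0.12,-0.03,0,0,0,0.01],[-0.24,-0.055,0,0,0,0.02],[-0.36,-0.082,0,0,0,0.0267],[-0.48,-0.109,0,0,0,0.0267],[-0.6,-0.136,0,0,0,0.0267]],
  ],
)

```text
clock: 2.35
tcp_pos: [0.4286, 0.0173, 0.2507]
orientation: [0.001, 0.632, 0.775, 0.0]
wrist_force: [0.8, -0.2, 1.1]
finger_gap: 0.0854
grip_force: 0.0
```

```bash
python3 - <<'E'
from m import *
from workcell import env
s=env.get_state();print(s["tcp_pos"],s["orientation"],s["joint_pos"],s["clock"]);print(go(s,(.4615,-.2165,.12)))
E
```

```text
[0.42858546 0.01734081 0.25066011] [5.17453204e-04 6.32371053e-01 7.74665338e-01 4.44520609e-04] [-1.47324226e-01  2.93529847e-02 -2.98233447e-01  1.24186579e+00
  2.34104299e-04  1.22189660e+00] 2.35
[-0.4713, -0.0295, 0.2614, 0.0002, 0.0, 0.0009]
```

Request:
carry_out(
  increments=[
    [[-0.12,-0.0075,0.065,0,0,0],[-0.24,-0.015,0.13,0,0,0],[-0.36,-0.022,0.195,0,0,0],[-0.471,-0.03,0.26,0,0,0],[-0.471,-0.03,0.26,0,0,0]],
  ],
)

```text
clock: 2.98
tcp_pos: [0.4602, -0.2168, 0.1184]
orientation: [-0.001, 0.634, 0.774, -0.0]
wrist_force: [-0.2, 1.7, 1.7]
finger_gap: 0.0856
grip_force: 0.0
```

```bash
python3 - <<'E'
from m import *
from workcell import env
s=env.get_state();print(s["tcp_pos"],s["clock"]);print(go(s,(.4615,-.2165,.035)))
E
```

```text
[ 0.46024605 -0.21683759  0.11839381] 2.975
[-0.0, 0.0028, 0.1668, -0.0002, -0.0002, 0.0003]
```

Descend, then close in a second call.

Request:
carry_out(
  increments=[
    [[0,0.002,0.045,0,0,0],[0,0.002,0.09,0,0,0],[0,0.002,0.13,0,0,0],[0,0.002,0.166,0,0,0],[0,0.002,0.166,0,0,0]],
  ],
)

```text
clock: 3.6
tcp_pos: [0.4611, -0.2129, 0.0366]
orientation: [-0.001, 0.632, 0.775, 0.0]
wrist_force: [-0.8, 0.4, -0.5]
finger_gap: 0.0852
grip_force: 0.0
```

Request:
carry_out(
  increments=[
    [[0,0,0,0,0,0],[0,0,0,0,0,0],[0,0,0,0,0,0],[0,0,0,0,0,0],[0,0,0,0,0,0]],
  ],
  jaw=1,
  squeeze=30,
)

```text
clock: 4.22
tcp_pos: [0.4624, -0.2146, 0.0382]
orientation: [0.001, 0.632, 0.775, 0.0]
wrist_force: [-1.1, 0.9, 6.0]
finger_gap: 0.0349
grip_force: 29.7
```

```bash
python3 - <<'E'
from m import *
from workcell import env
s=env.get_state();print(s["tcp_pos"],s["clock"],s["finger_gap"],s["grip_force"])
d=env.read_camera("top");np.savez("g.npz",**d);X=cloud(d)
cv2.imwrite("pics/g1.png",cv2.resize(d["frame"][150:300,330:530],None,fx=4,fy=4))
E
```

```text
[ 0.46243943 -0.21461156  0.03820194] 4.225 0.03494363414011609 29.738678185385652
```

View pics/g1.png

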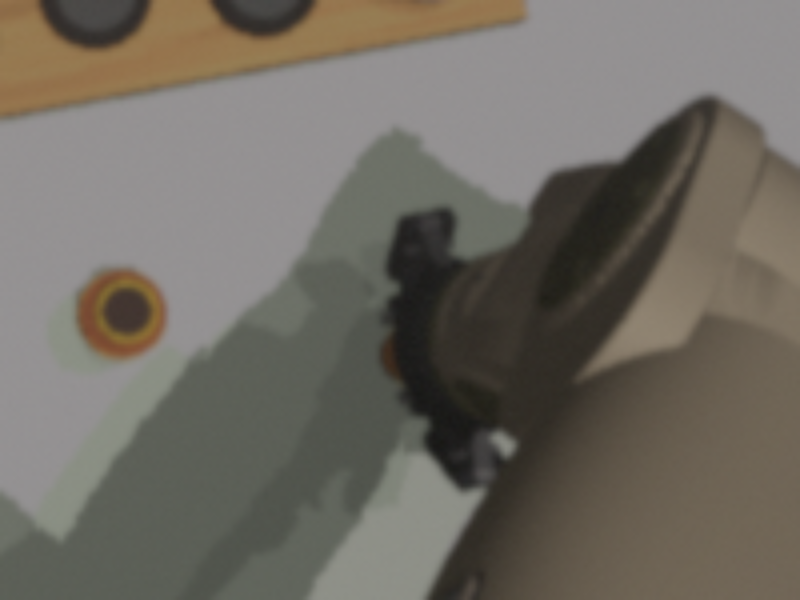

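Gripped: the gap is 35 mm. Commanded yaw is 0.2015, which I'll use from here. Lift and carry to stand_4, a shift of (0.0365, 0.2092) m in tool axes.

Request:
carry_out(
  increments=[
    [[0,0,-0.02,0,0,0],[0,0,-0.06,0,0,0],[0.01,0.06,-0.1,0,0,0],[0.024,0.14,-0.12,0,0,0],[0.038,0.22,-0.12,0,0,0]],
  ],
)

```text
clock: 4.9
tcp_pos: [0.5675, -0.1737, 0.0991]
orientation: [0.001, 0.633, 0.774, 0.0]
wrist_force: [0.5, -0.8, -1.5]
finger_gap: 0.0347
grip_force: 30.2
```

Request:
carry_out(
  increments=[
    [[0.014,0.08,0,0,0,0],[0.028,0.16,0,0,0,0],[0.035,0.198,0,0,0,0],[0.035,0.198,0.02,0,0,0],[0.035,0.198,0.04,0,0,0]],
  ],
)

```text
clock: 5.52
tcp_pos: [0.6582, -0.1367, 0.0763]
orientation: [-0.001, 0.633, 0.775, -0.0]
wrist_force: [0.1, 0.3, -1.5]
finger_gap: 0.0348
grip_force: 30.3
```

```bash
sed -i 's/^YAW=.*/YAW=.2015/' m.py; python3 - <<'E'
from m import *
from workcell import env
s=env.get_state();print(s["tcp_pos"],s["clock"],s["finger_gap"],s["grip_force"],s["wrist_force"])
for c in("top","side"):
    d=env.read_camera(c);np.savez(c+"1.npz",**d);X=cloud(d)
    hsv=cv2.cvtColor(d["frame"],cv2.COLOR_BGR2HSV)
    print(c,belly(X,(.659,-.138),.018,.029,.043,.042), s["tcp_pos"])
    if c=="side": cv2.imwrite("pics/s1.png",cv2.resize(d["frame"][130:330,280:540],None,fx=3,fy=3))
E
```

```text
[ 0.65820378 -0.13671853  0.07627231] 5.525 0.03481890746402732 30.267603455577046 [ 0.07118153  0.28692959 -1.45189213]
top (None, 0) [ 0.65820378 -0.13671853  0.07627231]
side (array([ 0.64710271, -0.1385943 ]), 172) [ 0.65820378 -0.13671853  0.07627231]
```

View pics/s1.png

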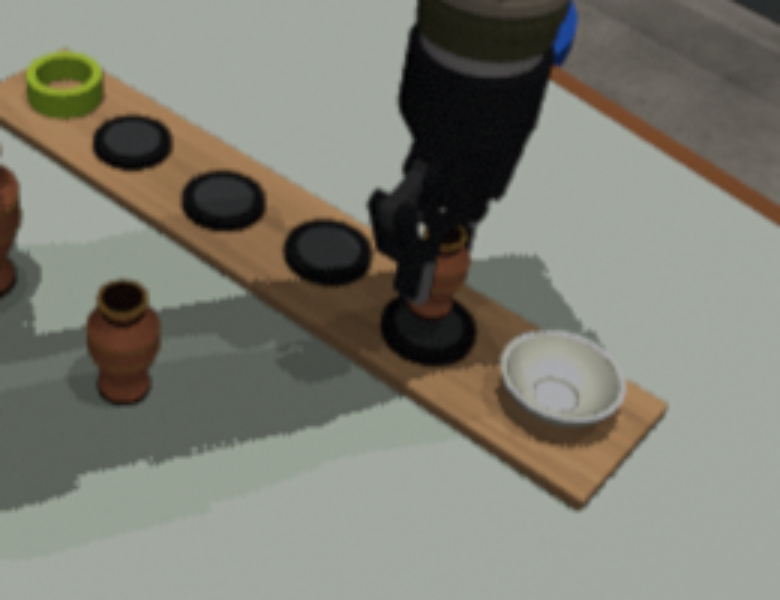

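The vase is held upright over stand_4 with about 20 mm to go. Lower slowly.

Request:
carry_out(
  increments=[
    [[0,0,0.012,0,0,0],[0,0,0.024,0,0,0],[0,0,0.032,0,0,0],[0,0,0.036,0,0,0],[0,0,0.037,0,0,0]],
  ],
)

```text
clock: 6.25
tcp_pos: [0.6593, -0.1366, 0.0587]
orientation: [-0.0, 0.632, 0.775, 0.0]
wrist_force: [0.2, 0.6, -1.6]
finger_gap: 0.0344
grip_force: 30.3
```

Request:
carry_out(
  increments=[
    [[0,0,0.0005,0,0,0],[0,0,0.001,0,0,0],[0,0,0.002,0,0,0],[0,0,0.003,0,0,0],[0,0,0.003,0,0,0]],
  ],
)

```text
clock: 6.88
tcp_pos: [0.6595, -0.1367, 0.0583]
orientation: [0.0, 0.632, 0.775, 0.0]
wrist_force: [-1.4, 1.1, 5.6]
finger_gap: 0.0344
grip_force: 30.8
```

```bash
python3 - <<'E'
from m import *
from workcell import env
for i in range(3):
    env.read_camera("top");s=env.get_state();print(s["tcp_pos"],s["clock"],s["finger_gap"],s["grip_force"],s["wrist_force"])
E
```

```text
[ 0.65952695 -0.13674351  0.05826655] 6.925 0.03442922201488037 30.771963597508147 [-1.92412729  1.26397711  4.91476563]
[ 0.65954549 -0.13673551  0.05825475] 6.975 0.03504188330495965 30.773902132641524 [-2.36709583  0.67150092  4.91612426]
[ 0.6595096  -0.13671969  0.0582543 ] 7.025 0.03482376999016699 30.774018745869398 [-2.40040447  1.17536881  5.15334884]
```

Contact shows as +5 N. Open, then rise.

Request:
carry_out(
  increments=[
    [[0,0,0,0,0,0],[0,0,0,0,0,0],[0,0,0,0,0,0],[0,0,0,0,0,0],[0,0,0,0,0,0]],
  ],
  jaw=0,
)

```text
clock: 7.65
tcp_pos: [0.6593, -0.1366, 0.0571]
orientation: [-0.0, 0.632, 0.775, 0.0]
wrist_force: [0.2, 0.4, 0.8]
finger_gap: 0.0856
grip_force: 0.0
```

Request:
carry_out(
  increments=[
    [[0,0,-0.04,0,0,0],[0,0,-0.12,0,0,0],[0,0,-0.2,0,0,0],[0.04,-0.08,-0.2,0,0,0],[0.08,-0.16,-0.2,0,0,0]],
  ],
)

```text
clock: 8.28
tcp_pos: [0.5727, -0.1135, 0.158]
orientation: [0.001, 0.632, 0.775, 0.0]
wrist_force: [-0.1, -0.0, -0.2]
finger_gap: 0.0856
grip_force: 0.0
```

```bash
python3 - <<'E'
from m import *
from workcell import env
s=env.get_state();print(s["tcp_pos"],s["clock"],s["finger_gap"])
for c in("top","side"):
    d=env.read_camera(c);np.savez(c+"2.npz",**d);X=cloud(d)
    print(c,belly(X,(.659,-.138),.018,.029,.043,.02),belly(X,V["medium"][:2],.022,.037,.056))
    t=X[(np.hypot(X[...,0]-.659,X[...,1]+.138)<.03)&(X[...,2]>.074)];print(len(t),(t.min(0)+t.max(0))/2 if len(t) else 0)
print(go(s,(.4795,-.063,.046)))
E
```

```text
[ 0.57274717 -0.11353255  0.15796332] 8.275 0.0855500192996258
top (None, 0) (array([ 0.47871586, -0.0620733 ]), 21)
0 0
side (array([ 0.65982979, -0.14043369]), 105) (array([ 0.47975196, -0.06417892]), 172)
128 [ 0.65905292 -0.14087412  0.07914501]
[0.1366, -0.1629, 0.2235, 0.0003, 0.0002, -0.0]
```

Short is centred to within 1 mm. Next is medium.

Request:
carry_out(
  increments=[
    [[0.05,-0.06,0,0,0,0],[0.1,-0.12,0.02,0,0,0],[0.137,-0.163,0.05,0,0,0],[0.137,-0.163,0.07,0,0,0],[0.137,-0.163,0.07,0,0,0]],
  ],
)

```text
clock: 9.0
tcp_pos: [0.4802, -0.063, 0.1221]
orientation: [0.0, 0.632, 0.775, 0.0]
wrist_force: [-0.5, 0.4, -0.7]
finger_gap: 0.0852
grip_force: 0.0
```

Request:
carry_out(
  increments=[
    [[0,0,0.04,0,0,0],[0,0,0.08,0,0,0],[0,0,0.12,0,0,0],[0,0,0.152,0,0,0],[0,0,0.152,0,0,0]],
  ],
)

```text
clock: 9.62
tcp_pos: [0.48, -0.0632, 0.0456]
orientation: [-0.0, 0.633, 0.774, -0.0]
wrist_force: [0.1, -0.5, -0.6]
finger_gap: 0.0855
grip_force: 0.0
```

Request:
carry_out(
  increments=[
    [[0,0,0,0,0,0],[0,0,0,0,0,0],[0,0,0,0,0,0],[0,0,0,0,0,0],[0,0,0,0,0,0]],
  ],
  jaw=1,
  squeeze=35,
)

```text
clock: 10.25
tcp_pos: [0.4802, -0.063, 0.0473]
orientation: [0.001, 0.632, 0.775, 0.0]
wrist_force: [-1.7, -0.2, 6.3]
finger_gap: 0.0428
grip_force: 35.5
```

```bash
python3 - <<'E'
from m import *
y=np.array([np.cos(YAW),np.sin(YAW)]);x=np.array([-y[1],y[0]])
for n,a,b in [("medium",(.4796,-.0616),(.651,-.0497)),("tall",(.4732,.2205),(.6241,.0325)),("tallest",(.45,.0695),(.607,.123))]:
    d=np.subtract(b,a);print(n,(x@d/.5).round(4),(y@d/.5).round(4))
E
```

```text
medium -0.0453 0.3406
tall -0.4288 0.2204
tallest 0.042 0.3291
```

Request:
carry_out(
  increments=[
    [[0,0,-0.02,0,0,0],[0,0,-0.06,0,0,0],[-0.007,0.06,-0.1,0,0,0],[-0.016,0.12,-0.12,0,0,0],[-0.026,0.2,-0.12,0,0,0]],
  ],
)

```text
clock: 10.88
tcp_pos: [0.5811, -0.0554, 0.108]
orientation: [0.001, 0.633, 0.775, 0.0]
wrist_force: [-0.1, 0.1, -0.7]
finger_gap: 0.0429
grip_force: 35.9
```

Request:
carry_out(
  increments=[
    [[-0.01,0.07,0,0,0,0],[-0.016,0.12,0,0,0,0],[-0.019,0.1405,0.01,0,0,0],[-0.019,0.1405,0.03,0,0,0],[-0.019,0.1405,0.05,0,0,0]],
  ],
)

```text
clock: 11.5
tcp_pos: [0.6492, -0.0505, 0.0802]
orientation: [-0.001, 0.632, 0.775, -0.0]
wrist_force: [-0.3, 0.0, -0.5]
finger_gap: 0.0428
grip_force: 35.9
```

Request:
carry_out(
  increments=[
    [[0,0,0.01,0,0,0],[0,0,0.018,0,0,0],[0,0,0.024,0,0,0],[0,0,0.027,0,0,0],[0,0,0.027,0,0,0]],
  ],
)

```text
clock: 12.12
tcp_pos: [0.6508, -0.0507, 0.0679]
orientation: [0.0, 0.632, 0.775, 0.0]
wrist_force: [0.1, -0.0, -1.4]
finger_gap: 0.0431
grip_force: 35.9
```

Request:
carry_out(
  increments=[
    [[0,0,0.0005,0,0,0],[0,0,0.001,0,0,0],[0,0,0.002,0,0,0],[0,0,0.003,0,0,0],[0,0,0.003,0,0,0]],
  ],
)

```text
clock: 12.75
tcp_pos: [0.6509, -0.0507, 0.0674]
orientation: [0.0, 0.632, 0.775, 0.0]
wrist_force: [-1.8, 1.2, 5.9]
finger_gap: 0.0428
grip_force: 36.5
```

Request:
carry_out(
  increments=[
    [[0,0,0,0,0,0],[0,0,0,0,0,0],[0,0,0,0,0,0],[0,0,0,0,0,0],[0,0,0,0,0,0]],
  ],
  jaw=0,
)

```text
clock: 13.38
tcp_pos: [0.6507, -0.0507, 0.0662]
orientation: [-0.0, 0.632, 0.775, 0.0]
wrist_force: [-0.7, 0.2, 0.3]
finger_gap: 0.0854
grip_force: 0.0
```

Request:
carry_out(
  increments=[
    [[0,0,-0.04,0,0,0],[0,0,-0.12,0,0,0],[0,0,-0.2,0,0,0],[0.06,-0.04,-0.28,0,0,0],[0.16,-0.1,-0.28,0,0,0]],
  ],
)

```text
clock: 14.0
tcp_pos: [0.5883, 0.0171, 0.2101]
orientation: [0.003, 0.633, 0.774, 0.002]
wrist_force: [0.4, 1.5, -0.6]
finger_gap: 0.0856
grip_force: 0.0
```

```bash
python3 - <<'E'
from m import *
from workcell import env
s=env.get_state();print(s["tcp_pos"],s["clock"],s["finger_gap"])
for c in("top","side"):
    d=env.read_camera(c);X=cloud(d)
    print(c,belly(X,(.659,-.138),.018,.029,.043,.02),belly(X,(.651,-.05),.022,.037,.056,.02),belly(X,V["tall"][:2],.026,.046,.069))
print(go(s,(.4735,.219,.056)))
E
```

```text
[0.58829533 0.01705182 0.2100648 ] 14.0 0.0855614434390805
top (array([ 0.65932687, -0.1384218 ]), 40) (None, 0) (array([0.47351944, 0.22079654]), 64)
side (array([ 0.65972983, -0.14041804]), 108) (array([ 0.65060121, -0.05172933]), 161) (array([0.47365862, 0.21806616]), 200)
[0.442, -0.1477, 0.3059, 0.0013, 0.0004, -0.0004]
```

Request:
carry_out(
  increments=[
    [[0.1,-0.03,0,0,0,0],[0.2,-0.06,0,0,0,0],[0.3,-0.095,0,0,0,0],[0.4,-0.13,0,0,0,0],[0.439,-0.14,0.06,0,0,0]],
  ],
)

```text
clock: 14.72
tcp_pos: [0.4736, 0.2213, 0.1782]
orientation: [0.001, 0.631, 0.776, 0.002]
wrist_force: [1.2, -0.2, -0.6]
finger_gap: 0.0854
grip_force: 0.0
```

Request:
carry_out(
  increments=[
    [[0,0,0.04,0,0,0],[0,0,0.1,0,0,0],[0,0,0.16,0,0,0],[0,0,0.21,0,0,0],[0,0,0.24,0,0,0]],
  ],
)

```text
clock: 15.35
tcp_pos: [0.4728, 0.2185, 0.0549]
orientation: [-0.0, 0.632, 0.775, -0.001]
wrist_force: [-0.2, -0.1, -0.3]
finger_gap: 0.0856
grip_force: 0.0
```

Request:
carry_out(
  increments=[
    [[0,0,0,0,0,0],[0,0,0,0,0,0],[0,0,0,0,0,0],[0,0,0,0,0,0],[0,0,0,0,0,0]],
  ],
  jaw=1,
  squeeze=40,
)

```text
clock: 15.98
tcp_pos: [0.4742, 0.219, 0.0574]
orientation: [0.001, 0.632, 0.775, 0.001]
wrist_force: [0.5, -0.7, 5.4]
finger_gap: 0.0508
grip_force: 42.6
```

Request:
carry_out(
  increments=[
    [[0,0,-0.02,0,0,0],[0,0,-0.06,0,0,0],[-0.05,0.025,-0.1,0,0,0],[-0.12,0.06,-0.12,0,0,0],[-0.2,0.1,-0.12,0,0,0]],
  ],
)

```text
clock: 16.6
tcp_pos: [0.5428, 0.1304, 0.1175]
orientation: [0.0, 0.632, 0.775, 0.0]
wrist_force: [0.4, -0.3, -2.6]
finger_gap: 0.0504
grip_force: 42.2
```

Request:
carry_out(
  increments=[
    [[-0.08,0.042,0,0,0,0],[-0.16,0.084,0,0,0,0],[-0.21,0.11,0,0,0,0],[-0.229,0.1205,0.01,0,0,0],[-0.229,0.1205,0.03,0,0,0]],
  ],
)

```text
clock: 17.23
tcp_pos: [0.624, 0.0306, 0.1008]
orientation: [-0.0, 0.633, 0.774, 0.0]
wrist_force: [0.6, -0.1, -2.2]
finger_gap: 0.0505
grip_force: 42.2
```

Request:
carry_out(
  increments=[
    [[0,0,0.016,0,0,0],[0,0,0.03,0,0,0],[0,0,0.04,0,0,0],[0,0,0.045,0,0,0],[0,0,0.047,0,0,0]],
  ],
)

```text
clock: 17.85
tcp_pos: [0.6242, 0.0308, 0.0778]
orientation: [0.0, 0.632, 0.775, 0.0]
wrist_force: [0.1, -0.2, -1.8]
finger_gap: 0.0503
grip_force: 42.2
```

Request:
carry_out(
  increments=[
    [[0,0,0.0005,0,0,0],[0,0,0.001,0,0,0],[0,0,0.002,0,0,0],[0,0,0.003,0,0,0],[0,0,0.003,0,0,0]],
  ],
)

```text
clock: 18.48
tcp_pos: [0.6244, 0.0306, 0.0774]
orientation: [0.0, 0.632, 0.775, 0.0]
wrist_force: [-2.3, 0.7, 5.2]
finger_gap: 0.0505
grip_force: 42.9
```

Request:
carry_out(
  increments=[
    [[0,0,0,0,0,0],[0,0,0,0,0,0],[0,0,0,0,0,0],[0,0,0,0,0,0],[0,0,0,0,0,0]],
  ],
  jaw=0,
)

```text
clock: 19.1
tcp_pos: [0.6241, 0.0307, 0.0762]
orientation: [-0.0, 0.632, 0.775, 0.0]
wrist_force: [-0.1, -0.6, -0.7]
finger_gap: 0.0854
grip_force: 0.0
```

Request:
carry_out(
  increments=[
    [[0,0,-0.04,0,0,0],[0,0,-0.12,0,0,0],[0,0,-0.2,0,0,0],[0.03,-0.06,-0.28,0,0,0],[0.06,-0.14,-0.28,0,0,0]],
  ],
)

```text
clock: 19.73
tcp_pos: [0.5516, 0.046, 0.2199]
orientation: [0.003, 0.632, 0.775, 0.002]
wrist_force: [0.1, 0.2, -0.9]
finger_gap: 0.0856
grip_force: 0.0
```

Request:
carry_out(
  increments=[
    [[0.05,-0.1,0,0,0,0],[0.083,-0.187,0,0,0,0],[0.083,-0.187,0.03,0,0,0],[0.083,-0.187,0.07,0,0,0],[0.083,-0.187,0.07,0,0,0]],
  ],
)

```text
clock: 20.35
tcp_pos: [0.4492, 0.0679, 0.18]
orientation: [-0.001, 0.632, 0.775, -0.001]
wrist_force: [-0.3, 0.3, 0.6]
finger_gap: 0.0854
grip_force: 0.0
```

```bash
python3 - <<'E'
from m import *
from workcell import env
s=env.get_state();print(s["tcp_pos"],s["clock"],s["finger_gap"])
for c in("top","side"):
    d=env.read_camera(c);X=cloud(d)
    print(c,belly(X,(.651,-.05),.022,.037,.056,.02),belly(X,(.624,.032),.026,.046,.069,.02),belly(X,V["tallest"][:2],.03,.055,.082))
print(go(s,(.450,.068,.067)))
E
```

```text
[0.44922498 0.06790308 0.17996414] 20.35 0.08537970386715625
top (array([ 0.65009553, -0.04964306]), 59) (array([0.62393123, 0.03197831]), 72) (None, 0)
side (array([ 0.65051839, -0.05177186]), 167) (array([0.62412182, 0.02984445]), 223) (array([0.45010218, 0.06693991]), 331)
[-0.0002, 0.0021, 0.2259, -0.0004, -0.0001, -0.0]
```

Request:
carry_out(
  increments=[
    [[0,0.001,0.05,0,0,0],[0,0.001,0.11,0,0,0],[0,0.001,0.17,0,0,0],[0,0.001,0.21,0,0,0],[0,0.001,0.226,0,0,0]],
  ],
)

```text
clock: 21.08
tcp_pos: [0.4504, 0.068, 0.0677]
orientation: [-0.0, 0.632, 0.775, -0.0]
wrist_force: [-0.1, 0.8, -0.1]
finger_gap: 0.0854
grip_force: 0.0
```

Request:
carry_out(
  increments=[
    [[0,0,0,0,0,0],[0,0,0,0,0,0],[0,0,0,0,0,0],[0,0,0,0,0,0],[0,0,0,0,0,0]],
  ],
  jaw=1,
  squeeze=45,
)

```text
clock: 21.7
tcp_pos: [0.451, 0.068, 0.0694]
orientation: [0.001, 0.632, 0.775, 0.001]
wrist_force: [-1.7, -0.4, 5.3]
finger_gap: 0.0584
grip_force: 49.3
```

Request:
carry_out(
  increments=[
    [[0,0,-0.02,0,0,0],[0,0,-0.06,0,0,0],[0.008,0.06,-0.1,0,0,0],[0.015,0.12,-0.12,0,0,0],[0.025,0.2,-0.12,0,0,0]],
  ],
)

```text
clock: 22.32
tcp_pos: [0.5466, 0.1006, 0.1299]
orientation: [0.001, 0.633, 0.775, 0.001]
wrist_force: [1.0, -0.6, -2.4]
finger_gap: 0.0586
grip_force: 49.1
```

Request:
carry_out(
  increments=[
    [[0.009,0.07,0,0,0,0],[0.015,0.11,0,0,0,0],[0.017,0.129,0.01,0,0,0],[0.017,0.129,0.03,0,0,0],[0.017,0.129,0.05,0,0,0]],
  ],
)

```text
clock: 22.95
tcp_pos: [0.6057, 0.1213, 0.1022]
orientation: [-0.001, 0.632, 0.775, -0.001]
wrist_force: [-0.4, 1.0, -2.2]
finger_gap: 0.0584
grip_force: 49.2
```

Request:
carry_out(
  increments=[
    [[0,0,0.01,0,0,0],[0,0,0.018,0,0,0],[0,0,0.024,0,0,0],[0,0,0.027,0,0,0],[0,0,0.027,0,0,0]],
  ],
)

```text
clock: 23.58
tcp_pos: [0.6071, 0.1216, 0.0899]
orientation: [0.0, 0.632, 0.775, 0.0]
wrist_force: [1.3, -0.6, -2.5]
finger_gap: 0.0584
grip_force: 49.2
```

Request:
carry_out(
  increments=[
    [[0,0,0.0005,0,0,0],[0,0,0.001,0,0,0],[0,0,0.002,0,0,0],[0,0,0.003,0,0,0],[0,0,0.003,0,0,0]],
  ],
)

```text
clock: 24.2
tcp_pos: [0.6073, 0.1216, 0.0894]
orientation: [0.0, 0.632, 0.775, 0.0]
wrist_force: [-2.3, -0.4, 6.2]
finger_gap: 0.0584
grip_force: 50.0
```

Request:
carry_out(
  increments=[
    [[0,0,0,0,0,0],[0,0,0,0,0,0],[0,0,0,0,0,0],[0,0,0,0,0,0],[0,0,0,0,0,0]],
  ],
  jaw=0,
)

```text
clock: 24.82
tcp_pos: [0.6071, 0.1216, 0.0882]
orientation: [-0.0, 0.632, 0.775, -0.0]
wrist_force: [-0.4, -0.1, 0.6]
finger_gap: 0.0856
grip_force: 0.0
```

Request:
carry_out(
  increments=[
    [[0,0,-0.03,0,0,0],[0,0,-0.1,0,0,0],[0,0,-0.18,0,0,0],[0,0,-0.26,0,0,0],[0,-0.06,-0.26,0,0,0]],
  ],
)

```text
clock: 25.45
tcp_pos: [0.5814, 0.1158, 0.2236]
orientation: [0.004, 0.632, 0.775, 0.004]
wrist_force: [-0.6, 0.1, -0.3]
finger_gap: 0.0852
grip_force: 0.0
```

Request:
carry_out(
  increments=[
    [[0,-0.1,0,0,0,0],[0,-0.2,0,0,0,0],[0,-0.25,0,0,0,0],[0,-0.25,0,0,0,0],[0,-0.25,0,0,0,0]],
  ],
)

```text
clock: 26.08
tcp_pos: [0.4565, 0.0906, 0.2193]
orientation: [0.001, 0.632, 0.775, 0.001]
wrist_force: [0.5, 0.7, 0.5]
finger_gap: 0.0857
grip_force: 0.0
```

```bash
python3 - <<'E'
from m import *
from workcell import env
s=env.get_state();print(s["tcp_pos"],s["clock"])
for c in("top","side"):
    d=env.read_camera(c);X=cloud(d)
    print(c,*[belly(X,p,r,lo,hi,.02) for p,(_,_,_,r,lo,hi) in zip([(.659,-.138),(.651,-.05),(.624,.032),(.607,.123)],V.values())])
    cv2.imwrite(f"pics/{c}9.png",cv2.resize(d["frame"][90:310,180:500],None,fx=2.4,fy=2.4))
E
```

```text
[0.45653381 0.09062856 0.21929526] 26.075
top (array([ 0.65916342, -0.13834922]), 43) (array([ 0.65008719, -0.04965365]), 62) (array([0.62393599, 0.03205906]), 73) (array([0.6058374 , 0.12300598]), 16)
side (array([ 0.6596795 , -0.14038483]), 110) (array([ 0.65072307, -0.05179437]), 166) (array([0.6243142 , 0.02988013]), 218) (array([0.60657284, 0.12075384]), 285)
```

View pics/side9.png

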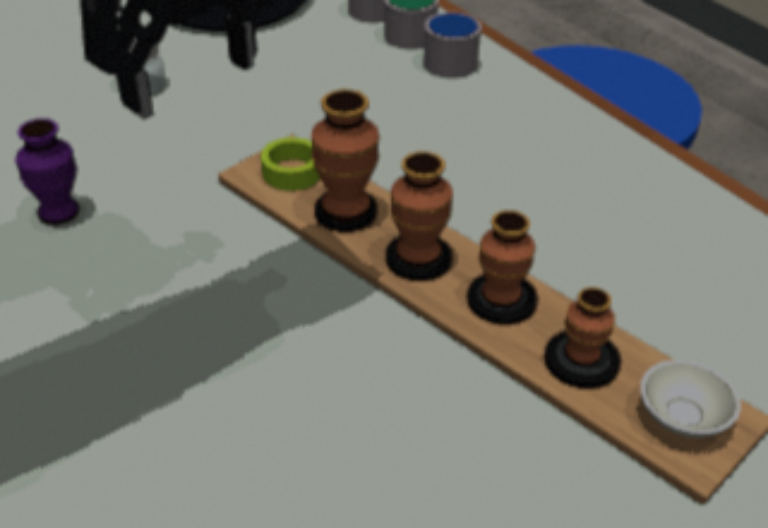

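View pics/top9.png

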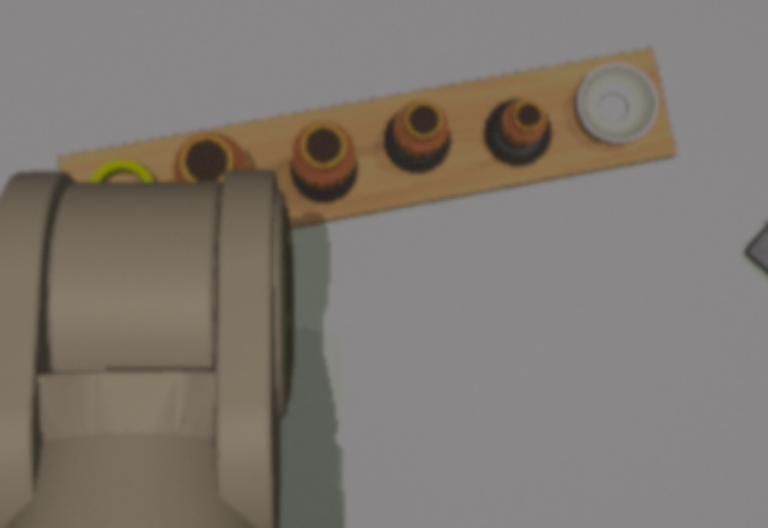

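All four vases stand upright in order on their stands: the side crop has tallest at (345,160) by the roll and short at (588,325) by the bowl. They measure within about 1.5 mm of the stand centres, and the bowl and roll look undisturbed.

```bash
python3 -c "
from workcell import env
print(env.hand_in())"
```

```text
the job is handed in; nothing more can be done
None
```

The job is handed in: the four copper vases stand upright on the stands, shortest by the bowl to tallest by the tape roll, each within about 1.5 mm of its stand's centre, and the bowl and roll look undisturbed in the final pictures.

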